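Hold the chopper's pulse dial at its third click

ROBOT

A 7-joint arm with a two-finger parallel gripper is mounted at the origin on a cart in front of the work surface, level with it; the furniture and walls round the work are solid. World frame = base frame: x ahead of the robot, y to its left, z up, the work surface at z = 0. Lengths are in m, angles in rad, forces in N, time in s.
With the tool pointing down it reaches from about 0.4 to 0.875 m from the base axis. Payload 6.5 kg.
Tool frame: the origin (TCP) lies midway between the tips of the shut fingers; the grasp point (between the pads) lies 19 mm behind it; z points along the fingers, y is the line along which they close (so a half turn about z gives the same grasp; the last joint's range is limited). The gripper opens to 85 mm and grips with 20 to 120 N. Pads are 22 mm wide; open, the fingers measure 114 mm over their backs; the gripper's body (76 mm by 85 mm) begins 54 mm behind the grasp point. The pads swing forward as they close: fully open they stand 13 mm farther back than shut.
Start: joints at [1.109, 0.536, -0.004, 1.538, 0.003, 1.067, -0.071], TCP at [0.251, -0.6, 0.231] pointing down, gripper open.
Joint ranges: [-2.7, 2.7], [-0.37, 2.16], [-1.27, 1.26], [0.24, 2.4], [-1.31, 4.45], [0.19, 1.91], [-2.76, 2.76]. Speed limits (rad/s): [2.39, 2.39, 3.14, 3.14, 3.14, 3.14, 3.14].

INTERFACE

Orientations are given as [roll, pitch, yaw] about the fixed x, y, z axes, in that order (R = Rz(yaw) Ry(pitch) Rx(roll)).
In Python, from bench import get_state, grab_frame, camera_info, job_done gives the robot as it stands. The module is installed in compiled form; this text tells all that it offers.
- The arm moves only by the shell command python3 -m pendant 'ROWS' [FORCE]. ROWS is JSON, a list of rows, each a list of 7 numbers: the shift along the tool's x, y, z in cm, then the turn, a rotation vector about the tool's x, y, z in degrees, then the closure in counts, from 0 (fully open) to 255 (shut). In form: [[dx, dy, dz, ax, ay, az, claw], ...]. A call has 1 to 12 rows; each row is the pose to reach, as a shift and turn from the pose commanded when the call began, along the tool's axes at that moment; what a row does not reach only later rows make up. A row lasts 1/10 s, in which the tool goes at most 50 mm and 8.59 degrees, less where a joint would pass 70% of its speed; a pose out of reach is approached as far as the arm can. A call with a gripper value outside its range is refused whole. The fingers move at their own pace and stop on an object; FORCE is the grip in N (left out, the last holds). Time passes only in rows, so rows that repeat a pose let the fingers close. It gives the time, the measured TCP pose, the force, the opening and the grip force at its end, in the units of the state.
- get_state(): the state, without advancing time (a new reading comes with each control period).
- grab_frame(name): name is "scene" or "top" or "wrist"; returns the picture (480x640x3 uint8, red, green, blue); there is no depth.
- camera_info(name): a dict with "fx", "fy", "cx", "cy" (pixels), "world_from_camera" (4x4, takes a point from camera to world coordinates); the wrist camera has in their place "tool_from_camera" (4x4, takes a point from camera to tool coordinates, whose origin is the TCP and whose axes are the flange's). Camera axes: x right, y down, z forward; pixel columns grow to the right and rows downward; lengths in m; the calibration is good to about 2 mm. A picture is of the moment at which its call begins: read the wrist's pose just before it. camera_info takes no time and is no camera call.
- job_done(): hands the job in; it is judged then, once.
The state is a dict: "time": time; "q": joint angles; "dq": joint speeds; "effort": joint torques, N m; "ee_pos": TCP position; "tool_rot": TCP orientation; "ft_force": force on the tool from outside, world axes, zero at the start; "torque": the same for the moment, N m; "gripper_width": finger opening in m; "gripper_force": force on a finger pad.
Only numpy, scipy, OpenCV 4.12 (cv2) and the standard library are available. Lean on these libraries where they do the work, as an engineer would, in place of code of your own. Each camera call takes 0.05 s, during which the arm holds its last target. There are 200 camera calls.

TASK

Run the chopper at its third pulse power: press the green key until it latches in, then press the blue key until it latches in, then turn the sprung black dial clockwise past the first two clicks to the third (the mark with three dots, short of the red end mark). Finish while still holding the dial there with the gripper, because it springs back when let go. Leave the red key and the things standing round about alone.

Things in the scene. Friction and masses are not known exactly. Their poses are not given: they have to be found in the camera images.
- chopper: white mini chopper, 270 mm deep, 250 wide, fixed on a wooden board 16 mm thick; origin under it on the board top; x to its back, y to its left seen from the robot, z up. Control deck 60 mm above the origin; keys (left) and dial (right) stand in one line at x -60 mm, the dial pivot at y -72 mm, the keys at y 5, 50, 95 mm. The smoky lidded bowl, 130 mm high in all, begins 68 mm behind that line
- key_green_top (a point): centre of the top face of the green key cap, a rounded square 25 mm wide, moving straight down; up, the face is 10 mm above the deck, fully in 5 mm above it. Its axes are those of the chopper. The three caps stand in one row 45 mm apart, in any order of colour
- key_blue_top (a point): centre of the top face of the blue key cap, a rounded square 25 mm wide, moving straight down; up, the face is 10 mm above the deck, fully in 5 mm above it. Its axes are those of the chopper. The three caps stand in one row 45 mm apart, in any order of colour
- key_red_top (a point): centre of the top face of the red key cap, a rounded square 25 mm wide, moving straight down; up, the face is 10 mm above the deck, fully in 5 mm above it. Its axes are those of the chopper. The three caps stand in one row 45 mm apart, in any order of colour. Not to be pressed
- key_green (a joint): how far the green key is pushed in, m: 0 up, 0.005 fully in and latched. A sprung snap key: it resists with up to about 3 N over the first half of its travel, then snaps down by itself and stays in; let go before half way and it comes up again
- key_blue (a joint): how far the blue key is pushed in, m: 0 up, 0.005 fully in and latched. A sprung snap key: it resists with up to about 3 N over the first half of its travel, then snaps down by itself and stays in; let go before half way and it comes up again
- key_red (a joint): how far the red key is pushed in, m: 0 up, 0.005 fully in and latched. A sprung snap key: it resists with up to about 3 N over the first half of its travel, then snaps down by itself and stays in; let go before half way and it comes up again. It must stay up
- dial_grip (a point): point on the dial axis, in the middle of its finger bar, 31 mm above the deck. The upright bar is 50 mm long, 16 mm thick, and stands 14 to 44 mm above the deck on a round skirt 54 mm in diameter. The point turns with the dial: its x axis runs along the bar, the -x end carries the white pointer line, z is up; grip the bar across its y axis
- dial (a joint): turn of the black dial, rad, growing clockwise seen from above: 0 at rest (white bar, pointer 0.65 rad right of straight front), clicks at 0.4 (one dot), 0.8 (two dots), 1.2 (three dots), end stop 1.45 (red mark). A spring always turns it back: 0.05 N m at rest, 0.08 N m at the third click, with a ripple of 0.035 N m from click to click; it stays at no click by itself
- pebble_jar_mid (a point): bystander: small glass jar of pebbles, 72 x 63 x 85 mm, to the right on the board; point half-way up its middle
- cup_bowl_mid (a point): bystander: small cream bowl, 72 x 77 x 28 mm, on the worktop to the left; point half-way up its middle. A wall cabinet hangs 0.45 m above the worktop behind it (x over 0.6 m, y over 0.25 m): swing the arm past in front of that
- tongs_mid (a point): bystander: bamboo tongs, 157 x 26 x 13 mm, lying on the worktop to the left; their middle

How it is judged:
By the outcome, as a careful person would: the job done as asked, in the order asked, and still so for the second after the job is handed in, while the arm keeps its last pose, push and grip.
It also fails if it takes over 48 s, if anything falls off the work surface, if the arm or the gripper's body presses on something with over 40 N, if the wrist force passes 120 N, or if a joint passes its speed limit or range.

## Working session

There is one attempt and no reset: what is moved stays moved. The work goes in short steps, Python scripts to look and compute and a shell command to move; the robot and the scene stay as the last step left them, time stands still between calls to the robot, and variables do not carry over. Pictures are saved under pics/ and viewed, at most 10 in all, crops included, and the job is handed in when it is done.

```bash
mkdir -p pics; python3 - <<'E'
from bench import *
import cv2,numpy as np
s=get_state();print(s['time'],s['ee_pos'],s['tool_rot'],s['gripper_width'],s['ft_force'])
a=grab_frame('scene');b=grab_frame('top')
cv2.imwrite('pics/scene.png',a[:,:,::-1]);cv2.imwrite('pics/top.png',b[:,:,::-1])
for n in('scene','top','wrist'):
  c=camera_info(n);print(n,c)
E
```

```text
0.0 [ 0.25038941 -0.59916368  0.23041088] [-3.13988569e+00  9.13792013e-05  3.95946686e-01] 0.08544150575046126 [0.97562906 0.32480823 0.61409926]
scene {'fx': 444.50837447017284, 'fy': 444.50837447017284, 'cx': 319.6166177141638, 'cy': 239.18641550386943, 'world_from_camera': array([[-0.8797956 , -0.32544909,  0.34647164,  0.12361671],
       [-0.4752987 ,  0.59134866, -0.65145829,  0.74167898],
       [ 0.00713096, -0.73782765, -0.67495148,  0.88347621],
       [ 0.        ,  0.        ,  0.        ,  1.        ]])}
top {'fx': 436.3210185282184, 'fy': 436.3210185282184, 'cx': 311.7478623994941, 'cy': 242.95122958681813, 'world_from_camera': array([[ 0.03896052, -0.97807931,  0.2045555 ,  0.29430276],
       [-0.9992383 , -0.03858904,  0.00580623, -0.01769729],
       [ 0.00221465, -0.2046259 , -0.97883775,  1.08315142],
       [ 0.        ,  0.        ,  0.        ,  1.        ]])}
wrist {'fx': 353.4410922539831, 'fy': 353.4410922539831, 'cx': 325.9663704788327, 'cy': 239.31075173665508, 'tool_from_camera': array([[-9.92356280e-04, -9.47495257e-01, -3.19768282e-01,
         8.21823345e-02],
       [ 9.99999403e-01, -7.93659992e-04, -7.51689967e-04,
        -6.24882004e-04],
       [ 4.58435386e-04, -3.19768837e-01,  9.47495478e-01,
        -1.42636310e-01],
       [ 0.00000000e+00,  0.00000000e+00,  0.00000000e+00,
         1.00000000e+00]])}
```

View pics/top.png

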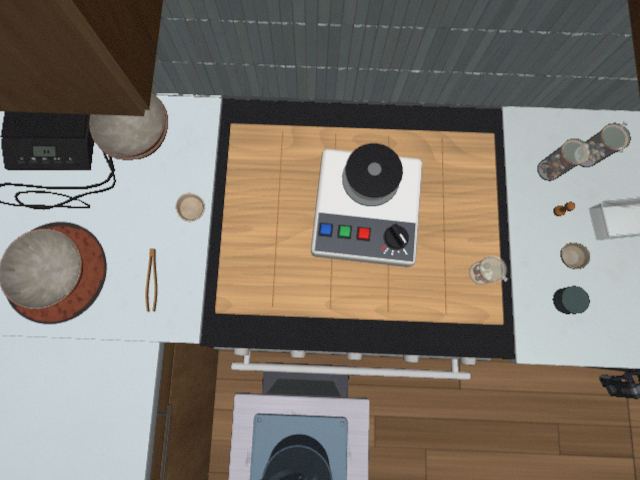

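View pics/scene.png

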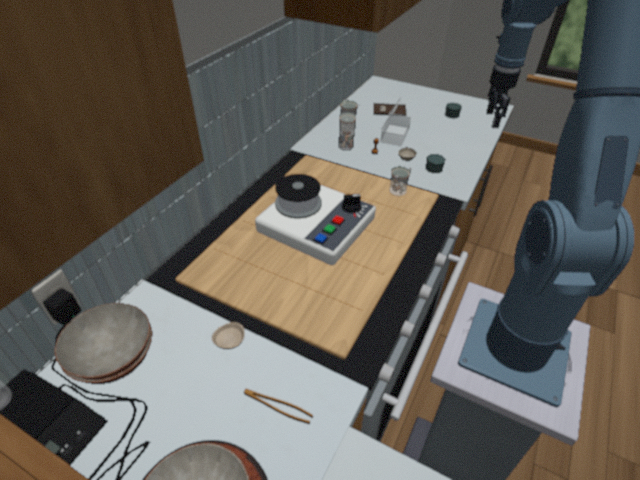

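The top view shows the blue key near (326,230), green (345,232), red (364,234), the dial at (396,237), and the jar at (488,270) front right. In the scene view the keys are at about (320,238), (330,229) and (338,220), with the dial at (352,203).

```bash
cat > h.py <<'E'
import cv2,numpy as np
from bench import camera_info,get_state
from scipy.spatial.transform import Rotation as R
def pose():
    s=get_state();T=np.eye(4);T[:3,:3]=R.from_euler('xyz',s['tool_rot']).as_matrix();T[:3,3]=s['ee_pos'];return s,T
def cam(n,T=None):
    c=camera_info(n);return c,(c['world_from_camera'] if n!='wrist' else T@c['tool_from_camera'])
def ray(n,uv,T=None):
    c,W=cam(n,T);d=W[:3,:3]@[(uv[0]-c['cx'])/c['fx'],(uv[1]-c['cy'])/c['fy'],1];return W[:3,3],d/np.linalg.norm(d)
def plane(n,uv,z,T=None):
    o,d=ray(n,uv,T);return o+d*(z-o[2])/d[2]
def tri(rs):
    A=sum(np.eye(3)-np.outer(d,d) for o,d in rs);b=sum((np.eye(3)-np.outer(d,d))@o for o,d in rs);return np.linalg.solve(A,b)
def blob(bgr,col,roi):
    h=cv2.cvtColor(bgr,cv2.COLOR_BGR2HSV);x0,y0,x1,y1=roi
    f={'blue':((100,120,50),(130,255,255)),'green':((45,100,50),(85,255,255)),'red':((0,150,90),(8,255,255)),'dark':((0,0,0),(179,255,45))}[col]
    m=cv2.inRange(h,*map(np.array,f))
    if col=='red': m|=cv2.inRange(h,np.array((172,150,90)),np.array((179,255,255)))
    k=np.zeros_like(m);k[y0:y1,x0:x1]=m[y0:y1,x0:x1]
    n,l,st,ce=cv2.connectedComponentsWithStats(k);i=1+np.argmax(st[1:,4]);return ce[i],st[i]
E
python3 - <<'E'
from h import *
np.set_printoptions(precision=4,suppress=True)
a=cv2.imread('pics/scene.png');b=cv2.imread('pics/top.png');P={}
for c in('blue','green','red'):
    u,su=blob(b,c,(310,215,380,250));v,sv=blob(a,c,(305,205,350,250))
    p=tri([ray('top',u),ray('scene',v)]);P[c]=plane('top',u,.086);print(c,u,su[4],v,sv[4],'tri',p,'plane top',P[c],'scene',plane('scene',v,.086))
d=P['blue']-P['red'];print(np.linalg.norm(d[:2]),'yaw',np.arctan2(-d[0],d[1]))
cv2.imwrite('pics/tz.png',cv2.resize(b[215:275,305:425],None,fx=6,fy=6,interpolation=cv2.INTER_CUBIC))
E
```

```text
blue [325.3252 228.8374] 123 [320.5172 237.6897] 87 tri [ 0.5391 -0.0428  0.0773] plane top [ 0.5378 -0.0424  0.086 ] scene [ 0.5337 -0.0344  0.086 ]
green [344.4098 230.9754] 122 [329.2911 228.4177] 79 tri [ 0.5358 -0.0881  0.0772] plane top [ 0.5344 -0.0873  0.086 ] scene [ 0.5305 -0.0791  0.086 ]
red [363.4622 233.042 ] 119 [337.5821 219.5075] 67 tri [ 0.5327 -0.1332  0.0774] plane top [ 0.5312 -0.1321  0.086 ] scene [ 0.5277 -0.1239  0.086 ]
0.09000044685026776 yaw -0.07348896363443844
```

View pics/tz.png

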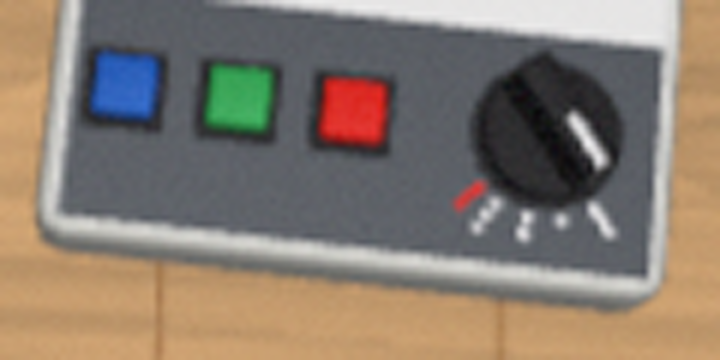

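The zoom shows blue, green and red at left to right, with the dial at right. Its pointer is at rest on the white bar at lower right, and the dots run clockwise to the red mark. The 90 mm blue-to-red span at z = 0.086 matches the given spacing, so I move to a hover over the green key.

```bash
cat >> h.py <<'E'
def go(p,yaw):
    s,T=pose();G=R.from_euler('xyz',[np.pi,0,yaw]).as_matrix()
    print('now',s['time'],np.round(s['ee_pos'],4),np.round(s['tool_rot'],3),'F',np.round(s['ft_force'],1),'w',round(s['gripper_width'],4))
    print('shift cm',np.round(T[:3,:3].T@(np.array(p)-T[:3,3])*100,2),'rot deg',np.round(np.degrees(R.from_matrix(T[:3,:3].T@G).as_rotvec()),2))
E
python3 -c "
from h import *
go([.534,-.087,.2],-.0735)"
```

```text
now 0.1 [ 0.2504 -0.5992  0.2305] [-3.14   0.     0.396] F [0.1 0.  0.1] w 0.0854
shift cm [ 45.92 -36.32   3.1 ] rot deg [-0.09  0.03 26.89]
```

```bash
python3 -m pendant '[[3.8,-3,0,0,0,2,255],[7.6,-6,0,0,0,4,255],[11.5,-9,0,0,0,7,255],[15.3,-12.1,0,0,0,9,255],[19.1,-15.1,0,0,0,11,255],[23,-18.2,0,0,0,13.5,255],[26.8,-21.2,0,0,0,16,255],[30.6,-24.2,0,0,0,18,255],[34.4,-27.2,1,0,0,20,255],[38.3,-30.3,2,0,0,22.5,255],[42.1,-33.3,2.5,0,0,25,255],[45.9,-36.3,3.1,0,0,26.9,255]]' 40
python3 -m pendant '[[0,0,0,0,0,0,255],[0,0,0,0,0,0,255]]'
python3 - <<'E'
from h import *
from bench import grab_frame
go([.5344,-.0873,.1],-.0735)
s,T=pose();im=grab_frame('wrist')[:,:,::-1].copy();cv2.imwrite('pics/w1.png',im)
np.save('T1.npy',T)
for c in('blue','green','red'):
    try:
        u,st=blob(im,c,(0,0,640,480));print(c,u,st,plane('wrist',u,.086,T),plane('wrist',u,.077,T))
    except Exception as e:print(c,e)
E
```

```text
time: 1.3
ee_pos: [0.5346, -0.0859, 0.1998]
tool_rot: [3.142, 0.0, -0.075]
ft_force: [0.4, -0.7, 0.8]
gripper_width: -0.0004
gripper_force: 0.0
time: 1.5
ee_pos: [0.534, -0.0866, 0.1997]
tool_rot: [-3.142, 0.001, -0.07]
ft_force: [0.1, -0.3, -0.4]
gripper_width: 0.0001
gripper_force: 0.0
now 1.5 [ 0.534  -0.0866  0.1997] [-3.142e+00  1.000e-03 -7.000e-02] F [ 0.1 -0.3 -0.4] w 0.0001
shift cm [0.05 0.07 9.97] rot deg [-0.    0.07  0.18]
blue [267.1036036  231.00540541] [ 250  215   35   33 1110] [ 0.53912264 -0.04147185  0.086     ] [ 0.53642423 -0.0397009   0.077     ]
green [325.52828467 231.0830292 ] [ 309  215   34   33 1096] [ 0.53589909 -0.08573465  0.086     ] [ 0.53308747 -0.08551818  0.077     ]
red [384.23495702 231.53486151] [ 368  216   34   32 1047] [ 0.53236195 -0.13020603  0.086     ] [ 0.52942611 -0.13155139  0.077     ]
```

View pics/w1.png

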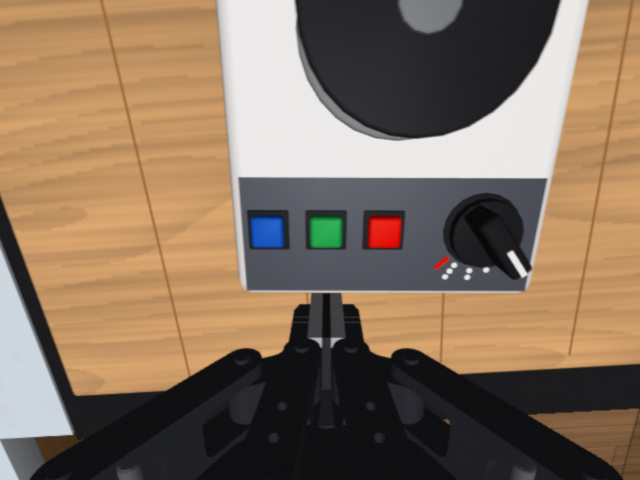

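The wrist view shows green at (325,231), blue (267,231) and red (384,231), with the dial at about (483,231). The shut fingertips are just in front of the green key. The wrist measurement agrees with the top view within 2 mm, so I descend on green.

```bash
python3 -m pendant '[[0.1,0,4,0,0,0,255],[0.1,0,8,0,0,0,255],[0.1,0,10,0,0,0,255],[0.1,0,10.5,0,0,0,255],[0.1,0,10.8,0,0,0,255],[0.1,0,10.8,0,0,0,255]]'
python3 -m pendant '[[0,0,0.1,0,0,0,255],[0,0,0.2,0,0,0,255],[0,0,0.2,0,0,0,255]]'
python3 -m pendant '[[0,0,0.1,0,0,0,255],[0,0,0.2,0,0,0,255],[0,0,0.2,0,0,0,255]]'
python3 -m pendant '[[0,0,0.1,0,0,0,255],[0,0,0.2,0,0,0,255],[0,0,0.2,0,0,0,255]]'
```

```text
time: 2.15
ee_pos: [0.5357, -0.0889, 0.0932]
tool_rot: [3.141, -0.001, -0.075]
ft_force: [0.2, -0.1, 0.8]
gripper_width: -0.0002
gripper_force: 0.0
time: 2.45
ee_pos: [0.5355, -0.088, 0.0908]
tool_rot: [3.142, -0.001, -0.074]
ft_force: [0.4, -0.2, 0.2]
gripper_width: -0.0
gripper_force: 0.0
time: 2.75
ee_pos: [0.535, -0.0879, 0.0881]
tool_rot: [3.142, 0.0, -0.074]
ft_force: [-0.6, -0.2, -0.2]
gripper_width: -0.0001
gripper_force: 0.0
time: 3.05
ee_pos: [0.5351, -0.0879, 0.0861]
tool_rot: [3.142, 0.0, -0.074]
ft_force: [1.1, -0.5, -0.4]
gripper_width: 0.0001
gripper_force: 0.0
```

```bash
for i in 1 2; do python3 -m pendant '[[0,0,0.1,0,0,0,255],[0,0,0.1,0,0,0,255]]'|sed -n 2,4p; done
python3 -m pendant '[[0,0,0.1,0,0,0,255],[0,0,0.1,0,0,0,255]]'|sed -n 2,4p
```

```text
ee_pos: [0.5351, -0.0879, 0.0853]
tool_rot: [3.142, 0.0, -0.074]
ft_force: [-1.1, -0.9, 3.0]
ee_pos: [0.5352, -0.0879, 0.0843]
tool_rot: [3.142, -0.0, -0.074]
ft_force: [0.1, -0.1, 1.9]
ee_pos: [0.535, -0.0879, 0.083]
tool_rot: [-3.142, 0.0, -0.074]
ft_force: [0.4, 0.5, -0.5]
```

```bash
for i in 1 2; do python3 -m pendant '[[0,0,0.1,0,0,0,255],[0,0,0.1,0,0,0,255]]'|sed -n 2,4p; done
python3 -m pendant '[[0,0,0.1,0,0,0,255],[0,0,0.1,0,0,0,255]]'|sed -n 2,4p
```

```text
ee_pos: [0.535, -0.0879, 0.082]
tool_rot: [-3.142, 0.0, -0.074]
ft_force: [-0.5, -0.6, -0.4]
ee_pos: [0.5351, -0.0879, 0.0812]
tool_rot: [3.142, 0.0, -0.074]
ft_force: [-0.0, -0.1, 0.2]
ee_pos: [0.5352, -0.0879, 0.081]
tool_rot: [3.141, 0.0, -0.074]
ft_force: [-3.1, -0.1, 8.9]
```

Green is bottomed at z = 0.081, which is exactly the expected fully-in height. Blue is next.

```bash
python3 -m pendant '[[0,0,-2,0,0,0,255],[0,-2.3,-3,0,0,0,255],[0,-4.55,-3,0,0,0,255],[0,-4.55,-1.5,0,0,0,255],[0,-4.55,-0.6,0,0,0,255],[0,-4.55,-0.6,0,0,0,255]]'
python3 -m pendant '[[0,0,0.1,0,0,0,255],[0,0,0.2,0,0,0,255],[0,0,0.2,0,0,0,255]]'|sed -n 2,4p
for i in 1 2; do python3 -m pendant '[[0,0,0.1,0,0,0,255],[0,0,0.1,0,0,0,255]]'|sed -n 2,4p; done
```

```text
time: 4.85
ee_pos: [0.5373, -0.043, 0.085]
tool_rot: [3.141, 0.003, -0.074]
ft_force: [0.1, -0.2, -0.0]
gripper_width: 0.0001
gripper_force: 0.0
ee_pos: [0.5386, -0.0429, 0.0844]
tool_rot: [3.141, -0.0, -0.074]
ft_force: [-0.9, -0.2, -0.5]
ee_pos: [0.5385, -0.0426, 0.0833]
tool_rot: [3.142, -0.0, -0.074]
ft_force: [-0.2, -0.2, -1.4]
ee_pos: [0.5384, -0.0425, 0.0822]
tool_rot: [3.142, 0.0, -0.074]
ft_force: [0.4, 0.5, 0.2]
```

```bash
python3 -m pendant '[[0,0,0.1,0,0,0,255],[0,0,0.1,0,0,0,255]]'|sed -n 2,4p;python3 -m pendant '[[0,0,0.1,0,0,0,255],[0,0,0.1,0,0,0,255]]'|sed -n 2,4p
```

```text
ee_pos: [0.5385, -0.0425, 0.0812]
tool_rot: [3.142, 0.0, -0.074]
ft_force: [0.5, -0.2, -1.1]
ee_pos: [0.5386, -0.0425, 0.081]
tool_rot: [3.141, 0.0, -0.074]
ft_force: [-3.2, -0.8, 9.7]
```

```bash
python3 -m pendant '[[0,0,-4,0,0,0,255],[0,0,-8,0,0,0,255],[0,0,-10,0,0,0,255],[0,0,-10,0,0,0,255]]'
python3 - <<'E'
from h import *
from bench import grab_frame
s,T=pose();im=grab_frame('wrist')[:,:,::-1].copy();cv2.imwrite('pics/w2.png',im);np.save('T2.npy',T)
for c,z in(('blue',.081),('green',.081),('red',.086)):
    u,st=blob(im,c,(0,0,640,480));print(c,u,st,plane('wrist',u,z,T))
u,st=blob(im,'dark',(480,150,620,300));print('dark',u,st)
go([.526,-.209,.2],.5765)
cv2.imwrite('pics/w2c.png',cv2.resize(im[150:310,230:630],None,fx=2,fy=2))
E
```

```text
time: 6.35
ee_pos: [0.5408, -0.0426, 0.1835]
tool_rot: [-3.141, -0.006, -0.074]
ft_force: [0.3, -1.0, 0.0]
gripper_width: -0.0003
gripper_force: 0.0
blue [324.07264574 242.01973094] [ 307  226   35   33 1115] [ 0.53858838 -0.04034986  0.081     ]
green [384.77899543 242.08310502] [ 368  226   35   33 1095] [ 0.53521592 -0.08477363  0.081     ]
red [447.39894086 243.93556929] [ 429  228   38   33 1133] [ 0.53220014 -0.12895954  0.086     ]
dark [555.54710939 245.65936289] [ 508  203  103   92 5933]
now 6.4 [ 0.5394 -0.0426  0.1815] [-3.142e+00 -3.000e-03 -7.400e-02] F [ 0.4 -0.5 -0.5] w 0.0002
shift cm [-0.11 16.7  -1.85] rot deg [  0.05  -0.17 -37.26]
```

View pics/w2c.png

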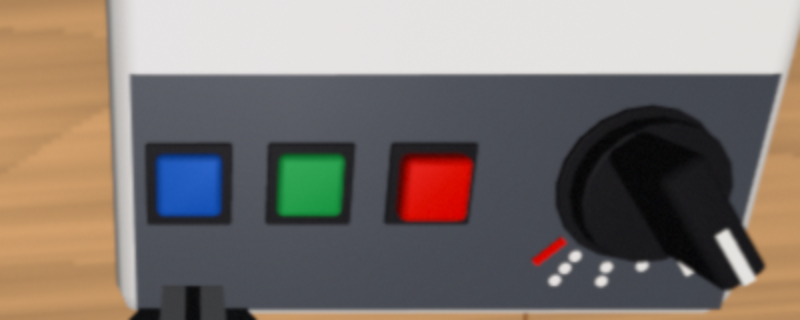

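In this view blue (189,185) and green (313,185) sit down in their frames. Red (437,190) stands proud, so the two keys are latched and red is untouched. Next is the hover over the dial.

```bash
python3 -m pendant '[[0,4,-1.8,0,0,-7.5,255],[-0.1,8,-1.8,0,0,-15,255],[-0.1,12,-1.8,0,0,-22.5,120],[-0.1,16,-1.8,0,0,-30,120],[-0.1,16.7,-1.8,0,0,-37.3,120],[-0.1,16.7,-1.8,0,0,-37.3,120],[-0.1,16.7,-1.8,0,0,-37.3,120]]'
python3 - <<'E'
from h import *
from bench import grab_frame
s,T=pose();im=grab_frame('wrist')[:,:,::-1].copy();cv2.imwrite('pics/w3.png',im);np.save('T3.npy',T)
go([.526,-.209,.13],.5765)
c,W=cam('wrist',T)
for p in ([.526,-.209,.12],):
    for dx in(-25,0,25):
        v=np.linalg.inv(W)@[p[0]+dx/1e3*np.cos(.5765),p[1]+dx/1e3*np.sin(.5765),p[2],1];u=(v[0]/v[2]*c['fx']+c['cx'],v[1]/v[2]*c['fy']+c['cy']);print(u);cv2.circle(im,tuple(int(k) for k in u),3,(0,255,255),-1)
cv2.imwrite('pics/w3m.png',im)
E
```

```text
time: 7.1
ee_pos: [0.5247, -0.2078, 0.1971]
tool_rot: [-3.139, 0.001, 0.575]
ft_force: [0.4, 0.2, -0.1]
gripper_width: 0.0453
gripper_force: 0.0
now 7.15 [ 0.525  -0.2072  0.1974] [-3.14   0.     0.576] F [-1.3  0.7 -0.2] w 0.0453
shift cm [-0.01  0.21  6.74] rot deg [-0.11  0.02 -0.02]
(np.float64(330.04537095334456), np.float64(284.529407955671))
(np.float64(330.0798090974009), np.float64(250.3582669018553))
(np.float64(330.1166825745989), np.float64(213.77067413216645))
```

View pics/w3m.png

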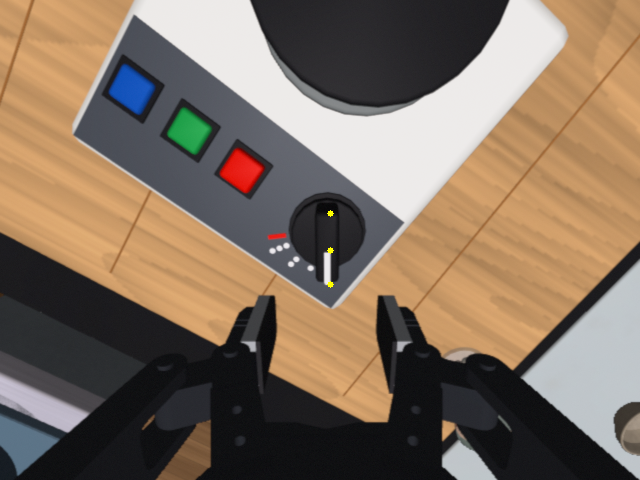

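The bar lies along the tool x axis at column 327, from (327,204) to (327,282). The projected axis is within about 2 mm of it, so I correct and descend.

```bash
python3 -m pendant '[[0.1,0,4,0,0,0,120],[0.1,0,7,0,0,0,120],[0.1,0,9,0,0,0,120],[0.1,0,10,0,0,0,120],[0.1,0,10.3,0,0,0,120],[0.1,0,10.3,0,0,0,120]]' 60
python3 -m pendant '[[0,0,0,0,0,0,170],[0,0,0,0,0,0,220],[0,0,0,0,0,0,255],[0,0,0,0,0,0,255],[0,0,0,0,0,0,255]]' 60
```

```text
time: 7.75
ee_pos: [0.5265, -0.2078, 0.0956]
tool_rot: [3.141, -0.0, 0.578]
ft_force: [0.1, 0.2, 0.6]
gripper_width: 0.0448
gripper_force: 0.0
time: 8.25
ee_pos: [0.5262, -0.2076, 0.0965]
tool_rot: [-3.141, -0.001, 0.578]
ft_force: [-2.9, 2.9, 7.4]
gripper_width: 0.0151
gripper_force: 59.0
```

Gripped at 15 mm opening. I ease off the upward contact and turn.

```bash
python3 -m pendant '[[0,0,-0.15,0,0,0,255],[0,0,-0.15,0,0,5,255],[0,0,-0.15,0,0,10,255],[0,0,-0.15,0,0,15,255],[0,0,-0.15,0,0,20,255],[0,0,-0.15,0,0,25,255],[0,0,-0.15,0,0,30,255],[0,0,-0.15,0,0,35,255],[0,0,-0.15,0,0,35,255]]' 60
python3 -c "
from h import *
s,T=pose();print(s['torque'],(.5765-s['tool_rot'][2]))"
```

```text
time: 9.15
ee_pos: [0.526, -0.2077, 0.0966]
tool_rot: [-3.141, 0.0, -0.034]
ft_force: [1.1, 2.1, -4.6]
gripper_width: 0.0146
gripper_force: 60.4
[ 0.40556846 -0.21401017  0.02037299] 0.6100299614617462
```

```bash
python3 -m pendant '[[0,0,0,0,0,5,255],[0,0,0,0,0,10,255],[0,0,0,0,0,15,255],[0,0,0,0,0,20,255],[0,0,0,0,0,25,255],[0,0,0,0,0,30,255],[0,0,0,0,0,33.8,255],[0,0,0,0,0,33.8,255],[0,0,0,0,0,33.8,255]]' 60
python3 - <<'E'
from h import *
from bench import grab_frame
s,T=pose();print(s['torque'],.5765-s['tool_rot'][2])
w=grab_frame('wrist')[:,:,::-1];t=grab_frame('top')[:,:,::-1]
a=cv2.resize(w[100:380,150:500],(500,400));b=cv2.resize(t[215:275,305:425],(800,400),interpolation=cv2.INTER_CUBIC)[:,500:]
cv2.imwrite('pics/f.png',np.hstack([a,b]))
E
```

```text
time: 10.05
ee_pos: [0.526, -0.2076, 0.0966]
tool_rot: [-3.141, 0.001, -0.62]
ft_force: [0.4, 4.2, -4.5]
gripper_width: 0.0148
gripper_force: 60.5
[ 0.7284857  -0.05853922  0.05207145] 1.196156268683423
```

View pics/f.png

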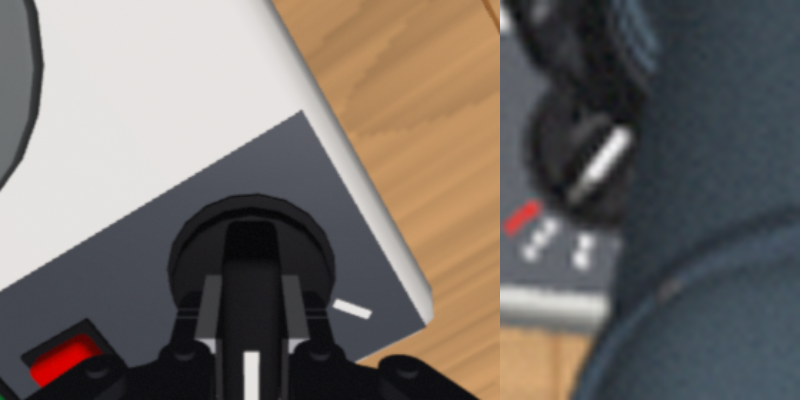

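The left half shows the bar at (250,290), aligned with the tool and held between the pads. The right half shows the pointer aimed at the three-dot mark at (540,240), short of the red mark. Tool yaw gives a dial turn of 1.20 rad.

```bash
python3 -c "
from bench import *
print(job_done())"
```

```text
the job is handed in; nothing more can be done
None
```

I pressed the green key and then the blue key until each latched, turned the dial to the third click (about 1.20 rad), and handed the job in at about 10 s with the gripper still holding it there; the red key and the things around were left alone.

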